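# Bring the cream jar round to the front of the carousel and hold it there

## Robot

A 6-joint arm with a two-finger parallel gripper is mounted at the origin on the work surface. World frame = base frame: x ahead of the robot, y to its left, z up, the work surface at z = 0. Lengths are in m, angles in rad, forces in N, time in s.
With the tool pointing down it reaches from about 0.25 to 0.775 m from the base axis. Payload 8.9 kg.
Tool frame: the origin (TCP) lies between the finger pads; the fingertips stand 11 mm ahead of it and the grasp point (between the pads) lies 8 mm behind it; z points along the fingers, y is the line along which they close (so a half turn about z gives the same grasp; the last joint's range is limited). The gripper opens to 85 mm and grips with 20 to 120 N. Pads are 22 mm wide; open, the fingers measure 114 mm over their backs; the gripper's body (76 mm by 85 mm) begins 54 mm behind the grasp point. The pads swing forward as they close: fully open they stand 13 mm farther back than shut.
Start: joints at [0.964, 0.291, -0.153, 1.127, 0, 1.431], TCP at [0.237, 0.469, 0.242] pointing down, gripper open.
Joint ranges: [-2.52, 2.52], [-0.91, 1.74], [-1.3, 1.37], [-1.96, 2.02], [-1.52, 1.47], [-3.14, 3.14]. Speed limits (rad/s): [2.22, 2.22, 2.79, 3.14, 3.14, 3.14].

## Interface

Orientations are given as [roll, pitch, yaw] about the fixed x, y, z axes, in that order (R = Rz(yaw) Ry(pitch) Rx(roll)).
In Python, from bench import bot gives the robot as it stands.
- The arm moves only by the shell command python3 -m handwheel 'ROWS' [FORCE]. ROWS is JSON, a list of rows, each a list of 7 numbers: the turn, a rotation vector about the world's x, y, z in rad, then the shift along the world's x, y, z in mm, then the finger opening in mm, from 0 to 85.4. In form: [[ax, ay, az, dx, dy, dz, claw], ...]. A call has 1 to 10 rows; each row shifts and turns the commanded pose from where the row before left it; what a row does not reach is not made up. A row lasts 1/10 s, in which the tool goes at most 50 mm and 8.59 degrees, less where a joint would pass 70% of its speed; a pose out of reach is approached as far as the arm can. A call with a gripper value outside its range is refused whole. The fingers move at their own pace and stop on an object; FORCE is the grip in N (left out, the last holds). Time passes only in rows, so rows that do not move let the fingers close. It gives the time, the measured TCP pose, the force, the opening and the grip force at its end, in the units of the state.
- bot.state(): the state, without advancing time (a new reading comes with each control period).
- bot.snapshot(name): name is "scene" or "top" or "wrist"; returns the picture (480x640x3 uint8, blue, green, red); there is no depth.
- bot.calibration(name): a dict with "camera_matrix" (3x3 intrinsics, pixels), "dist" ([k1, k2, p1, p2, k3] as OpenCV has them; the pictures are not rectified), "R" (3x3) and "t" (3): a world point X has camera coordinates R X + t. Camera axes: x right, y down, z forward; pixel columns grow to the right and rows downward; lengths in m; the calibration is good to about 2 mm. A picture is of the moment at which its call begins: read the wrist's pose just before it. calibration takes no time and is no camera call; for the wrist camera it gives the pose at the moment of the call.
- bot.job_done(): hands the job in; it is judged then, once.
The state is a dict: "clock": time; "qpos": joint angles; "qvel": joint speeds; "joint_torque": joint torques, N m; "tool_pos": TCP position; "eef_rot": TCP orientation; "ft_force": force on the tool from outside, world axes, zero at the start; "torque": the same for the moment, N m; "opening": finger opening in m; "gripper_force": force on a finger pad.
Only numpy, scipy, OpenCV 4.12 (cv2) and the standard library are available. Lean on these libraries where they do the work, as an engineer would, in place of code of your own. Each camera call takes 0.05 s, during which the arm holds its last target. There are 200 camera calls.

## Task

Turn the click-stop cosmetics carousel by the round grip on top until the wide, low cream jar, now round at the back, stands squarely at the front, over the middle of the drawer in the carousel's base, and finish still gripping that grip, holding the carousel still so that the jar's lid can be unscrewed. Turn it smoothly: everything in the carousel stays standing in its own bay, and the things lying around it are left alone.

Things in the scene. Friction and masses are not known exactly. Their poses are not given: they have to be found in the camera images.
- plinth: Fixed base of the carousel: frosted plastic box 260 x 260 mm, 44 mm high, that does not move. Origin at the centre of its underside, on the carousel's upright turning axis; z up. Its front is its -x side, where the shallow drawer with a horizontal steel bar pull (84 mm long, 21 mm off the face, 27 mm up) is; the drawer stays shut.
- carousel (a joint): Turn of the carousel on its base, rad, 0 at the start, growing anticlockwise seen from above; turns without limit either way. Six click stops 60 degrees apart (at 0, +-1.047, +-2.094, 3.142 ...), each with one bay exactly at the front. Leaving a stop takes about 0.08 N m; past half-way it is drawn on to the next stop; let go of between stops, it swings to the nearest one and rests there.
- grip: The round fluted finger grip of frosted plastic on the carousel's column, part of the turning carousel: 46 mm across, 38 mm high, its underside 175 mm and its top 213 mm above the dresser surface. Origin at the centre of its underside, on the turning axis, z up. Below it the column is 25 mm thick. All else in the carousel is lower than 150 mm. The tray below: 236 mm across, floor 56 mm above the dresser, rim and six radial partitions up to 80 mm.
- grip_center (a point): Centre of the finger grip, on the turning axis, 194 mm above the dresser surface.
- cream_jar_center (a point): Centre (half-way up) of the cream jar, the one to bring to the front: by far the widest thing in the carousel, a low round amber glass jar with a flat black screw lid, 58 mm across, 44 mm high, loose, in one of the six bays about 78 mm from the turning axis; at the start always in one of the three rear bays, two or three clicks away from the front.
- perfume_center (a point): Centre of the square amber glass perfume bottle, 36 x 36 mm, 78 mm high with its round cap, loose in a bay about 78 mm from the axis.
- lotion_center (a point): Centre of the amber pump lotion bottle, 38 mm across, 91 mm high, loose in a bay.
- polish_center (a point): Centre of the nail varnish bottle, 30 mm across, 70 mm high with its long tapered cap, loose in a bay.
- balm_pot_center (a point): Centre of the little balm pot, same make as the cream jar but only 37 mm across and 26 mm high, loose in a bay.
- roll_on_center (a point): Centre of the roll-on deodorant, 37 mm across, 85 mm high, domed cap, loose in a bay.
- pick_holder: Empty blue ceramic toothpick holder, a small cup 42 mm across, 55 mm high, standing on the dresser beside the carousel. Origin at the centre of its underside. Leave alone.
- comb: Tortoiseshell acetate comb, 165 x 34 mm, 5 mm thick, lying on the dresser along its own x. Origin at the middle of its underside. Leave alone.
- compact: Closed round stainless compact mirror with a snap latch, 70 mm across, 14 mm high, lying on the dresser. Origin at the centre of its underside. Leave alone.
- dish: Round glass dish with a cork bottom, 100 mm across, 32 mm high, on the dresser. Origin at the centre of its underside. Leave alone.

How it is judged:
By the outcome, as a careful person would: the job done as asked, in the order asked, and still so for the second after the job is handed in, while the arm keeps its last pose, push and grip.
It also fails if it takes over 51 s, if anything falls off the work surface, if the arm or the gripper's body presses on something with over 40 N, if the wrist force passes 120 N, or if a joint passes its speed limit or range.

## Working session

There is one attempt and no reset: what is moved stays moved. The work goes in short steps, Python scripts to look and compute and a shell command to move; the robot and the scene stay as the last step left them, time stands still between calls to the robot, and variables do not carry over. Pictures are saved under pics/ and viewed, at most 10 in all, crops included, and the job is handed in when it is done.

```bash
mkdir -p pics; python3 - <<'E'
from bench import bot
import cv2
for n in("scene","top"):
    cv2.imwrite(f"pics/{n}0.png",bot.snapshot(n)); c=bot.calibration(n); print(n,c)
s=bot.state();print(s["clock"],s["tool_pos"],s["eef_rot"],s["opening"])
E
```

```text
scene {'camera_matrix': array([[548.81012933,   0.        , 331.39443562],
       [  0.        , 548.81012933, 238.00194634],
       [  0.        ,   0.        ,   1.        ]]), 'dist': array([-0.08543485,  0.        ,  0.        ,  0.        ,  0.        ]), 'R': array([[-0.89527472,  0.44507545,  0.01977432],
       [ 0.32268963,  0.67841807, -0.66001539],
       [-0.30717191, -0.58451413, -0.75099178]]), 't': array([ 0.49783134, -0.10753028,  1.49759535])}
top {'camera_matrix': array([[506.70064878,   0.        , 319.54528952],
       [  0.        , 506.70064878, 230.71530526],
       [  0.        ,   0.        ,   1.        ]]), 'dist': array([-0.11813796,  0.        ,  0.        ,  0.        ,  0.        ]), 'R': array([[-2.13201240e-03, -9.99997650e-01, -3.94352583e-04],
       [-9.84716466e-01,  2.16810995e-03, -1.74151606e-01],
       [ 1.74152051e-01,  1.70320990e-05, -9.84718773e-01]]), 't': array([0.00804427, 0.57746231, 1.38699848])}
0.1 [0.23649713 0.46829893 0.24178626] [-3.14045545e+00 -1.73643275e-04  2.67382461e+00] 0.08530121679960852
```

View pics/scene0.png

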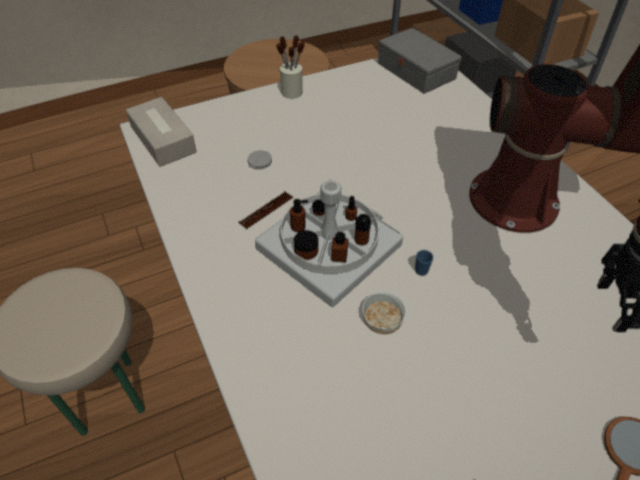

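View pics/top0.png

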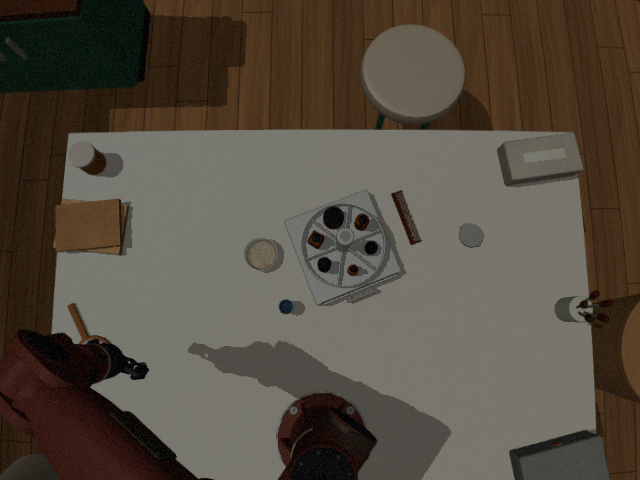

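The top view shows the carousel with its grip near (345,236), the cream jar at about (333,217), and the drawer pull near (365,293). I'll enlarge it for exact pixels.

```bash
python3 - <<'E'
import cv2
i=cv2.imread("pics/top0.png")[180:315,270:430]
cv2.imwrite("pics/crop0.png",cv2.convertScaleAbs(cv2.resize(i,None,fx=4.4,fy=4.4,interpolation=cv2.INTER_CUBIC),alpha=1.5))
E
cat > h.py <<'E'
import numpy as np,cv2
from bench import bot
def pos(n,u,v,z):
    c=bot.calibration(n)
    p=cv2.undistortPoints(np.array([[[u,v]]],float),c["camera_matrix"],c["dist"])[0,0]
    R,t=np.array(c["R"]),np.array(c["t"]); o=-R.T@t; d=R.T@np.array([*p,1]); return o+d*(z-o[2])/d[2]
E
```

```text
(no output)
```

View pics/crop0.png

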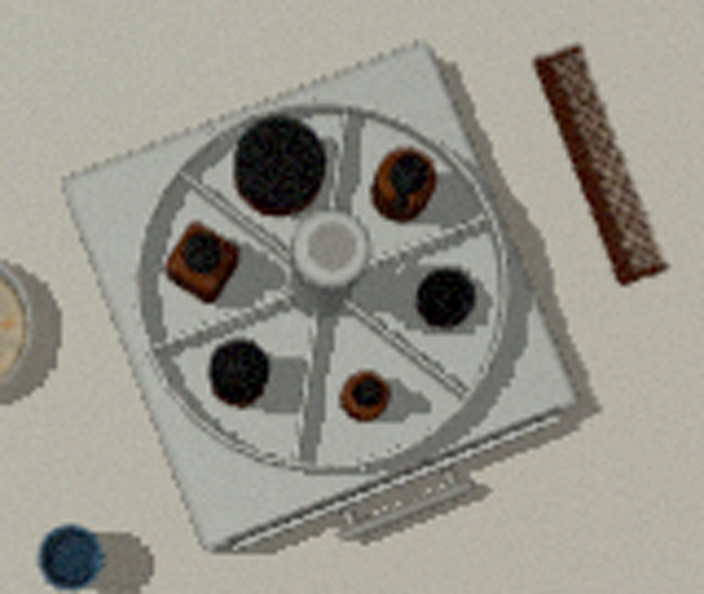

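The crop shows the plinth corners at (423,42), (63,182), (210,550) and (575,405). The grip top is at (330,247) and the jar lid at (280,165). The nail varnish stands at the front, over the drawer, so the jar is three clicks away.

```bash
python3 - <<'E'
from h import *
f=lambda u,v,z:pos("top",270+u/4.4,180+v/4.4,z)
P=[f(*p,.044) for p in((423,42),(63,182),(210,550),(575,405))]
c=np.mean(P,0);print("c",c); fr=(P[2]+P[3])/2-c;print("front",fr,np.degrees(np.arctan2(fr[1],fr[0])))
print("tray",f(330,247,.213)); g=f(330,247,.213)
print("scene grip",pos("scene",331,187,.213))
j=f(280,165,.1)-g;print("jar",np.linalg.norm(j[:2]),np.degrees(np.arctan2(j[1],j[0])))
for n,p in dict(pol=(365,390,.126),dish=(-30,320,.03),).items():
    d=f(*p)-g;print(n,np.degrees(np.arctan2(d[1],d[0])))
E
```

```text
c [ 0.53346388 -0.05760353  0.044     ]
front [-0.11931394 -0.04715002  0.        ] -158.43724987017652
tray [ 0.53482253 -0.05701971  0.213     ]
scene grip [ 0.53494932 -0.05388572  0.213     ]
jar 0.07504640809961069 19.42671854031633
pol -161.36143645500894
dish 94.39266053632771
```

```bash
python3 -m handwheel '[[0,0,-0.03,8,-13,8,85],[0,0,-0.062,15,-26,6,85],[0,0,-0.062,15,-26,6,85],[0,0,-0.062,15,-26,6,85],[0,0,-0.062,15,-26,6,85],[0,0,-0.062,15,-26,6,85],[0,0,-0.062,15,-26,0,85],[0,0,-0.062,15,-26,0,85],[0,0,-0.062,15,-26,0,85],[0,0,-0.062,15,-26,0,85]]'
python3 -m handwheel '[[0,0,-0.062,15,-26,0,85],[0,0,-0.062,15,-26,0,85],[0,0,-0.062,15,-26,0,85],[0,0,-0.062,15,-26,0,85],[0,0,-0.062,15,-26,0,85],[0,0,-0.062,15,-26,0,85],[0,0,-0.062,15,-26,0,85],[0,0,-0.062,15,-26,0,85],[0,0,-0.062,15,-26,0,85],[0,0,-0.062,15,-26,0,85]]'
python3 - <<'E'
from h import *
s=bot.state();print(s["qpos"]);print(bot.calibration("wrist"));cv2.imwrite("pics/w1.png",bot.snapshot("wrist"))
E
```

```text
clock: 1.1
tool_pos: [0.3801, 0.2197, 0.2807]
eef_rot: [3.141, 0.0, 2.082]
ft_force: [0.2, 0.0, -0.6]
opening: 0.085
gripper_force: 0.0
clock: 2.1
tool_pos: [0.5297, -0.0403, 0.2807]
eef_rot: [-3.142, 0.0, 1.462]
ft_force: [0.9, 0.5, 0.6]
opening: 0.0849
gripper_force: 0.0
[-2.13449115e-01  2.84840587e-01 -6.01969244e-02  1.22580862e+00
 -1.39796148e-04  1.46646058e+00]
{'camera_matrix': array([[410.10594247,   0.        , 327.37319648],
       [  0.        , 410.10594247, 243.22033764],
       [  0.        ,   0.        ,   1.        ]]), 'dist': array([-0.07996397,  0.        ,  0.        ,  0.        ,  0.        ]), 'R': array([[ 9.94017691e-01, -1.09219116e-01,  1.18452247e-04],
       [-1.05445826e-01, -9.59392742e-01,  2.61623286e-01],
       [-2.84606217e-02, -2.60070665e-01, -9.65170059e-01]]), 't': array([-0.53054466, -0.02654571,  0.41920635])}
```

View pics/w1.png

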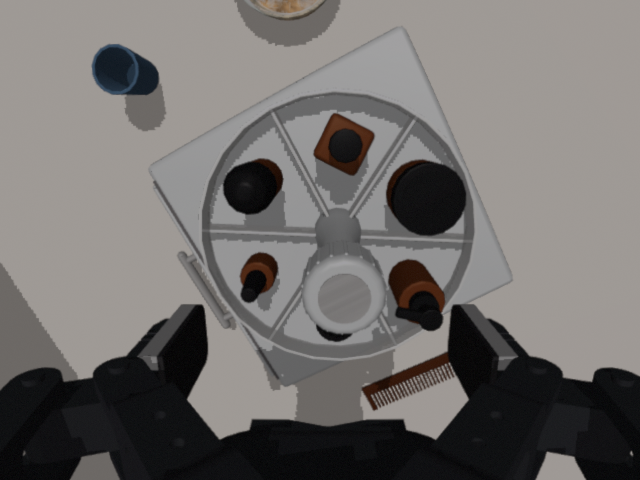

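The wrist view shows the grip between the open fingers, with its top disc centred at about (344,298) and its outline at (344,292). The plinth corners are at (402,28), (150,168), (281,386) and (512,280).

```bash
python3 - <<'E'
from h import *
print(pos("wrist",344,298,.213),pos("wrist",344,292,.200),bot.state()["tool_pos"])
P=np.array([pos("wrist",*p,.044) for p in((402,28),(150,168),(281,386),(512,280))]);c=P.mean(0);f=(P[1]+P[2])/2-c
print(P,c,np.degrees(np.arctan2(f[1],f[0])))
E
```

```text
[ 0.53812084 -0.06174212  0.213     ] [ 0.53844546 -0.06370675  0.2       ] [ 0.53179829 -0.04372162  0.28028956]
[[ 0.61076892  0.09972994  0.044     ]
 [ 0.37758333  0.01075599  0.044     ]
 [ 0.46243881 -0.22428366  0.044     ]
 [ 0.70142592 -0.13459826  0.044     ]] [ 0.53805425 -0.062099    0.044     ] -159.27450426957347
```

```bash
python3 -m handwheel '[[0,0,0,2,-5,0,85],[0,0,0,2,-5,0,85],[0,0,0,1,-5,0,85],[0,0,0,0,-3,0,85],[0,0,0,0,0,-10,85],[0,0,0,0,0,-10,85],[0,0,0,0,0,-10,85],[0,0,0,0,0,-5,85],[0,0,0,0,0,0,85],[0,0,0,0,0,0,85]]'
python3 - <<'E'
from h import *
cv2.imwrite("pics/w2.png",bot.snapshot("wrist"));s=bot.state();print(s["tool_pos"],s["eef_rot"],s["ft_force"])
E
```

```text
clock: 3.15
tool_pos: [0.5347, -0.0563, 0.2453]
eef_rot: [-3.142, -0.0, 1.466]
ft_force: [0.6, 0.7, 1.2]
opening: 0.0849
gripper_force: 0.0
[ 0.53491776 -0.05638584  0.24555595] [3.14116931e+00 4.80300439e-05 1.46589136e+00] [-0.17394734 -0.26168965 -0.38051014]
```

View pics/w2.png

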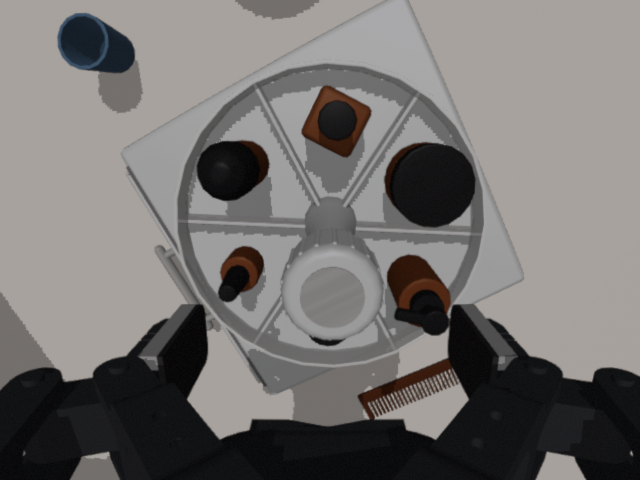

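The disc centre is now at (332,297), close to midway between the fingers.

```bash
python3 - <<'E'
from h import *
print(pos("wrist",332,297,.213),pos("wrist",332,291,.207))
E
```

```text
[ 0.53625285 -0.05850637  0.213     ] [ 0.53635716 -0.05815716  0.207     ]
```

```bash
python3 -m handwheel '[[0,0,0,1,-2,-6,85],[0,0,0,0,0,-9,85],[0,0,0,0,0,-9,85],[0,0,0,0,0,-9,85],[0,0,0,0,0,-9,85],[0,0,0,0,0,-9,85],[0,0,0,0,0,-6,85],[0,0,0,0,0,-3,85],[0,0,0,0,0,0,85],[0,0,0,0,0,0,85]]' 30
python3 -m handwheel '[[0,0,0,0,0,0,60],[0,0,0,0,0,0,55],[0,0,0,0,0,0,50],[0,0,0,0,0,0,45],[0,0,0,0,0,0,40],[0,0,0,0,0,0,40],[0,0,0,0,0,0,40],[0,0,0,0,0,0,40]]' 30
```

```text
clock: 4.2
tool_pos: [0.5359, -0.0584, 0.1856]
eef_rot: [3.141, 0.0, 1.466]
ft_force: [-0.5, -0.3, -0.5]
opening: 0.0845
gripper_force: 0.0
clock: 5.0
tool_pos: [0.5364, -0.0585, 0.1858]
eef_rot: [3.14, 0.0, 1.466]
ft_force: [3.5, 0.3, 5.4]
opening: 0.0449
gripper_force: 30.4
```

```bash
python3 -m handwheel '[[0,0,0.01,0,0,0,40],[0,0,0.02,0,0,0,40],[0,0,0.03,0,0,0,40],[0,0,0.04,0,0,0,40],[0,0,0.05,0,0,0,40],[0,0,0.05,0,0,0,40],[0,0,0.05,0,0,0,40],[0,0,0.05,0,0,0,40],[0,0,0.05,0,0,0,40],[0,0,0.05,0,0,0,40]]' 40
python3 -c "
from h import *
s=bot.state();print(s['torque'],s['ft_force'],s['qpos'])"
```

```text
clock: 6.0
tool_pos: [0.5363, -0.0586, 0.1859]
eef_rot: [3.14, 0.001, 1.868]
ft_force: [2.1, 1.1, 7.2]
opening: 0.0449
gripper_force: 40.0
[ 0.09252365 -0.50239785 -0.04318576] [2.07671235 1.12504833 7.17639246] [-2.44330070e-01  3.54716840e-01 -2.15321410e-01  9.99291970e-01
  4.35494143e-05  1.02953827e+00]
```

```bash
R='' ; python3 -m handwheel '[[0,0,0.05,0,0,0,40],[0,0,0.05,0,0,0,40],[0,0,0.05,0,0,0,40],[0,0,0.05,0,0,0,40],[0,0,0.05,0,0,0,40],[0,0,0.05,0,0,0,40],[0,0,0.05,0,0,0,40],[0,0,0.05,0,0,0,40],[0,0,0.05,0,0,0,40],[0,0,0.05,0,0,0,40]]'
python3 -m handwheel '[[0,0,0.05,0,0,0,40],[0,0,0.05,0,0,0,40],[0,0,0.05,0,0,0,40],[0,0,0.05,0,0,0,40],[0,0,0.05,0,0,0,40],[0,0,0.05,0,0,0,40],[0,0,0.04,0,0,0,40],[0,0,0.03,0,0,0,40],[0,0,0.02,0,0,0,40],[0,0,0.01,0,0,0,40]]'
python3 - <<'E'
from h import *
s=bot.state();print(s['torque'],s['qpos'])
i=np.hstack([cv2.resize(bot.snapshot("wrist"),(480,360)),cv2.resize(bot.snapshot("top")[180:315,270:390],(320,360))])
cv2.imwrite("pics/mid.png",i)
E
```

```text
clock: 7.0
tool_pos: [0.5361, -0.0586, 0.1859]
eef_rot: [3.141, 0.001, 2.368]
ft_force: [1.4, -0.3, 7.8]
opening: 0.0446
gripper_force: 40.0
clock: 8.0
tool_pos: [0.536, -0.0588, 0.1859]
eef_rot: [-3.141, 0.001, 2.766]
ft_force: [0.5, -0.9, 7.4]
opening: 0.045
gripper_force: 40.1
[-0.00761012 -0.241768   -0.10091974] [-2.44569052e-01  3.54627010e-01 -2.15469675e-01  9.99659052e-01
 -3.97825415e-04  1.30853537e-01]
```

View pics/mid.png

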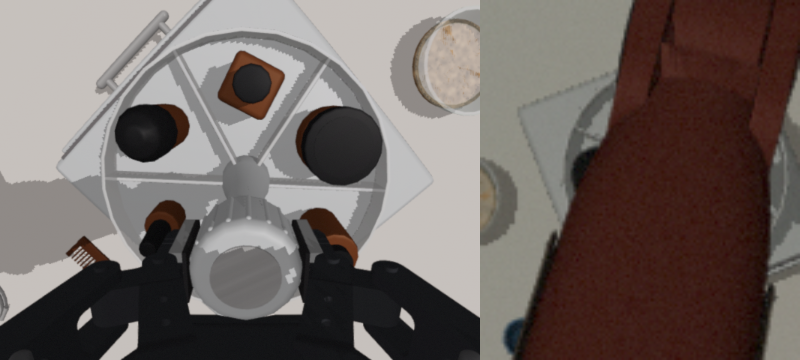

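The carousel follows the gripper without slipping, and all the bottles are standing. I'll continue with the remaining 1.84 rad.

```bash
python3 -m handwheel '[[0,0,0.01,0,0,0,40],[0,0,0.02,0,0,0,40],[0,0,0.03,0,0,0,40],[0,0,0.04,0,0,0,40],[0,0,0.05,0,0,0,40],[0,0,0.05,0,0,0,40],[0,0,0.05,0,0,0,40],[0,0,0.05,0,0,0,40],[0,0,0.05,0,0,0,40],[0,0,0.05,0,0,0,40]]'
python3 -m handwheel '[[0,0,0.05,0,0,0,40],[0,0,0.05,0,0,0,40],[0,0,0.05,0,0,0,40],[0,0,0.05,0,0,0,40],[0,0,0.05,0,0,0,40],[0,0,0.05,0,0,0,40],[0,0,0.05,0,0,0,40],[0,0,0.05,0,0,0,40],[0,0,0.05,0,0,0,40],[0,0,0.05,0,0,0,40]]'
python3 -m handwheel '[[0,0,0.05,0,0,0,40],[0,0,0.05,0,0,0,40],[0,0,0.05,0,0,0,40],[0,0,0.05,0,0,0,40],[0,0,0.05,0,0,0,40],[0,0,0.05,0,0,0,40],[0,0,0.05,0,0,0,40],[0,0,0.05,0,0,0,40],[0,0,0.05,0,0,0,40],[0,0,0.05,0,0,0,40]]'
python3 -m handwheel '[[0,0,0.05,0,0,0,40],[0,0,0.05,0,0,0,40],[0,0,0.05,0,0,0,40],[0,0,0.05,0,0,0,40],[0,0,0.05,0,0,0,40],[0,0,0.05,0,0,0,40],[0,0,0.05,0,0,0,40],[0,0,0.04,0,0,0,40],[0,0,0.03,0,0,0,40],[0,0,0.02,0,0,0,40]]'
python3 -m handwheel '[[0,0,0.002,0,0,0,40],[0,0,0,0,0,0,40],[0,0,0,0,0,0,40],[0,0,0,0,0,0,40],[0,0,0,0,0,0,40]]'
python3 - <<'E'
from h import *
s=bot.state();print(s['torque'],s['qpos'],s['eef_rot'])
cv2.imwrite("pics/end.png",bot.snapshot("wrist"))
E
```

```text
clock: 9.1
tool_pos: [0.536, -0.0589, 0.1859]
eef_rot: [-3.141, 0.001, -3.116]
ft_force: [-0.2, -3.5, 7.3]
opening: 0.0445
gripper_force: 40.1
clock: 10.1
tool_pos: [0.536, -0.0591, 0.1859]
eef_rot: [-3.14, 0.0, -2.616]
ft_force: [1.3, -3.2, 6.6]
opening: 0.0447
gripper_force: 40.1
clock: 11.1
tool_pos: [0.5362, -0.0593, 0.1859]
eef_rot: [-3.14, -0.001, -2.116]
ft_force: [2.5, -3.0, 7.0]
opening: 0.0448
gripper_force: 40.0
clock: 12.1
tool_pos: [0.5363, -0.0594, 0.1859]
eef_rot: [-3.14, -0.002, -1.677]
ft_force: [2.6, -3.7, 5.6]
opening: 0.0449
gripper_force: 40.0
clock: 12.6
tool_pos: [0.5363, -0.0594, 0.1859]
eef_rot: [-3.14, -0.002, -1.676]
ft_force: [1.7, -3.3, 5.9]
opening: 0.0448
gripper_force: 40.0
[-0.72962458 -0.17492685  0.03106024] [-2.44832842e-01  3.54850458e-01 -2.15083554e-01  9.99115747e-01
 -1.56476603e-03 -1.71048082e+00] [-3.14008096e+00 -1.79269878e-03 -1.67594740e+00]
```

View pics/end.png

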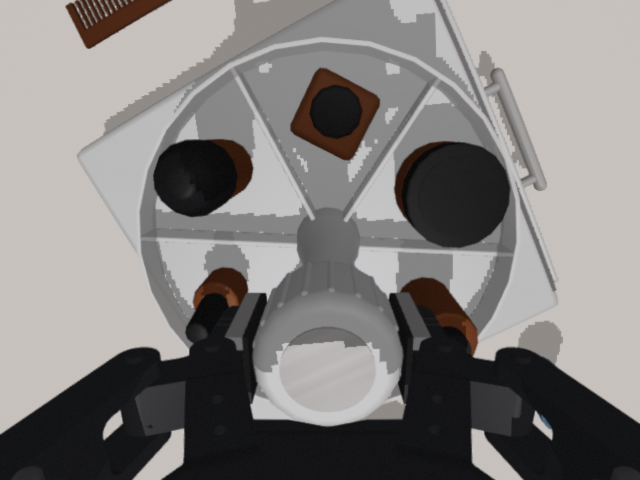

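The jar is now beside the drawer pull, with its lid at (457,194) and the pull ends at (497,75) and (541,185). All the items I can see are standing. I'll check the angle numerically.

```bash
python3 - <<'E'
from h import *
g=np.array([.536,-.0585,0]);A=lambda d:np.degrees(np.arctan2(d[1],d[0]))
P=lambda u,v,z:pos("wrist",u,v,z)
h1,h2=P(497,75,.027),P(541,185,.027);e=h2-h1
print("pull normal",A(e)-90,"mid dir",A((h1+h2)/2-g))
print("jar",A(P(457,194,.1)-g),np.linalg.norm((P(457,194,.1)-g)[:2]))
a,b=P(142,238,.08),P(513,254,.08);print("partition axis",A(b-a),"dist",a-g,b-g)
e1,e2=P(440,5,.044),P(556,295,.044);print("edge",A(e2-e1)-90)
E
```

```text
pull normal 21.888103017269458 mid dir -158.73533893727893
jar -158.91465692112422 0.0777580690130676
partition axis 171.42380015488385 dist [ 0.11147409 -0.01782937  0.08      ] [-0.11244797  0.01594052  0.08      ]
edge 21.24603393325701
```

```bash
python3 -c "
from bench import bot
print(bot.job_done())"
```

```text
the job is handed in; nothing more can be done
None
```

I turned the carousel three clicks, so the cream jar now stands at the front, within about 1° of the drawer's middle, and the gripper is still holding the grip at 40 N; every item I could see in the last picture was standing in its bay, and the job is handed in.

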